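# Slide open the violet bead box

## Robot

A 6-joint arm with a two-finger parallel gripper is mounted at the origin on the work surface. World frame = base frame: x ahead of the robot, y to its left, z up, the work surface at z = 0. Lengths are in mm, angles in rad, forces in N, time in s.
With the tool pointing down it reaches from about 375 to 975 mm from the base axis. Payload 3.8 kg.
Tool frame: the origin (TCP) lies midway between the tips of the shut fingers; the grasp point (between the pads) lies bot.grip_depth behind it (bot.grip_depth is the distance from the TCP to the grasp point, in mm); z points along the fingers, y is the line along which they close (so a half turn about z gives the same grasp; the last joint's range is limited). The gripper opens to 85 mm and grips with 20 to 120 N. Pads are 22 mm wide; open, the fingers measure 114 mm over their backs; the gripper's body (76 mm by 85 mm) begins 54 mm behind the grasp point. The pads swing forward as they close: fully open they stand 13 mm farther back than shut.
Start: joints at [1.099, 0.264, 1.604, -0, 1.274, -0.037], TCP at [284.327, 612.19, 200.08] pointing down, gripper open.
Joint ranges: [-2.63, 2.63], [-0.94, 2.18], [0.31, 2.57], [-1.31, 4.45], [0, 2.66], [-2.55, 2.55]. Speed limits (rad/s): [2.57, 2.57, 3.14, 3.14, 3.14, 3.14].

## Interface

Orientations are given as [roll, pitch, yaw] about the fixed x, y, z axes, in that order (R = Rz(yaw) Ry(pitch) Rx(roll)).
In Python, from workcell import bot gives the robot as it stands.
- The arm moves only by the shell command python3 -m creep 'ROWS' [OPENING]. ROWS is JSON, one flat list of numbers, 6 for each row, row after row: the shift along the tool's x, y, z in units of 50 mm (1.0 is 50 mm), then the turn, a rotation vector about the tool's x, y, z in units of 10 degrees (1.0 is 10 degrees). A call has exactly 5 rows; each row is the pose to reach, as a shift and turn from the pose commanded when the call began, along the tool's axes at that moment; what a row does not reach only later rows make up. A row lasts 1/8 s, in which the tool goes at most 62.5 mm and 10.7 degrees, less where a joint would pass 70% of its speed; a pose out of reach is approached as far as the arm can. A call with a gripper value outside its range is refused whole. OPENING is the gripper command: -1 is shut, 1 is fully open, values between are in proportion, set as the call begins (- or left out, the last holds). The fingers move at their own pace and stop on an object; the grip force is fixed at half the most. Time passes only in rows, so rows that repeat a pose let the fingers close, or fill a call up. It gives the time, the measured TCP pose, the force, the opening and the grip force at its end, in the units of the state.
- bot.observe(): the state, without advancing time (a new reading comes with each control period).
- bot.grab_frame(name): name is "scene" or "top" or "wrist"; returns the picture (480x640x3 uint8, blue, green, red); there is no depth.
- bot.camera_params(name): a dict with "mtx" (3x3 intrinsics, pixels), "origin" and "rotation" of the camera in the world; the wrist camera has in their place "T_tool_cam" (4x4, takes a point from camera to tool coordinates, whose origin is the TCP and whose axes are the flange's). Camera axes: x right, y down, z forward; pixel columns grow to the right and rows downward; lengths in mm; the calibration is good to about 2 mm. A picture is of the moment at which its call begins: read the wrist's pose just before it. camera_params takes no time and is no camera call.
- bot.sign_off(): hands the job in; it is judged then, once.
The state is a dict: "time_s": time; "qpos": joint angles; "qvel": joint speeds; "tau": joint torques, N m; "position": TCP position; "tool_rot": TCP orientation; "contact_force": force on the tool from outside, world axes, zero at the start; "ft_torque": the same for the moment, N m; "opening": finger opening in mm; "grip_force": force on a finger pad.
Only numpy, scipy, OpenCV 4.12 (cv2) and the standard library are available. Lean on these libraries where they do the work, as an engineer would, in place of code of your own. Each camera call takes 0.05 s, during which the arm holds its last target. There are 200 camera calls.

## Task

The beaded lamp needs mending with violet beads. Press down on top of the violet lid of its bead box and draw it toward you until the box is fully open, then let go; leave the boxes with the white and the dark brown lids shut.

Things in the scene. Friction and masses are not known exactly. Their poses are not given: they have to be found in the camera images.
- violet_lid_top (a point): Centre of the top of the violet lid, 36 mm above the table; moves with the lid. Flat board 112 long (x) x 57 wide (y) x 5 mm, level in a pale wooden box 120 x 70 x 40 mm high, fixed to the table. The box's side and back walls stand 4 mm above the lid, leaving 52 mm of its width bare. z up; +x points to the box's closed back (box turned up to 20 deg): the lid slides out along -x, toward the robot.
- violet_lid (a joint): How far the violet lid is drawn out: 0 is fully shut, 0.070 fully drawn out (m), at a hard stop. Starts shut or up to 12 mm ajar. No handle, too flush to grip: it moves by friction under a press on its rigid top. It slides stiffly (about 1.5 N, no spring) and stays where left. A thin flush brass stripe 34 mm wide crosses the lid 40 mm in front of its centre.
- white_lid (a joint): The same for the white lid of an identical box nearby: 0 is fully shut, 0.070 fully drawn out (m). It starts shut.
- walnut_lid (a joint): The same for the dark brown wooden lid of a third identical box nearby: 0 is fully shut, 0.070 fully drawn out (m). It starts shut. The three boxes and an amber jar (60 mm wide, 75 mm high) stand in a row across the table, in any order, centres at least 130 mm apart from side to side.
Not all that is in view belongs to the job. What is shaped like the part that bears violet_lid_top but pink or turquoise is not meant.

How it is judged (in metres and radians):
At the end, for the whole second after the job is handed in: The violet lid is drawn out at least 58 of its 70 mm and at rest, and the white and dark brown lids are shut to within 10 mm (value of joint violet_lid above 0.058 m and velocity of joint violet_lid between -0.01 and 0.01 m/s and value of joint each of white_lid, walnut_lid below 0.01 m); the robot touches nothing.
It fails at once if the white lid is drawn out more than 15 mm (value of joint white_lid above 0.015 m).
It fails at once if the dark brown lid is drawn out more than 15 mm (value of joint walnut_lid above 0.015 m).
It also fails if it takes over 29 s, if anything falls off the work surface, if the arm or the gripper's body presses on something with over 40 N, if the wrist force passes 120 N, or if a joint passes its speed limit or range.

## Working session

There is one attempt and no reset: what is moved stays moved. The work goes in short steps, Python scripts to look and compute and a shell command to move; the robot and the scene stay as the last step left them, time stands still between calls to the robot, and variables do not carry over. Pictures are saved under pics/ and viewed, at most 10 in all, crops included, and the job is handed in when it is done.

```bash
mkdir -p pics; ls; python3 - <<'E'
from workcell import bot
import cv2
s=bot.observe();print(s['time_s'],s['position'],s['tool_rot'],s['opening'],bot.grip_depth)
for n in ("top","scene"):
    cv2.imwrite(f"pics/{n}0.png",bot.grab_frame(n)); print(n,bot.camera_params(n))
E
```

```text
pics
0.0 [283.99555261 611.48053551 198.75376087] [-3.13936114e+00 -7.56569255e-05  2.70675977e+00] 85.23563531993238 18.700000000000003
top {'mtx': array([[493.08987239,   0.        , 317.68878491],
       [  0.        , 493.08987239, 245.33185837],
       [  0.        ,   0.        ,   1.        ]]), 'origin': array([367.23458769,  19.56827418, 787.45728419]), 'rotation': array([-2.92277437,  0.00697199, -1.62026111])}
scene {'mtx': array([[436.32773789,   0.        , 320.08053058],
       [  0.        , 436.32773789, 251.03605082],
       [  0.        ,   0.        ,   1.        ]]), 'origin': array([ 901.88166511, -557.69966208,  526.40995359]), 'rotation': array([-2.18355276, -0.01763478,  0.58817671])}
```

View pics/top0.png

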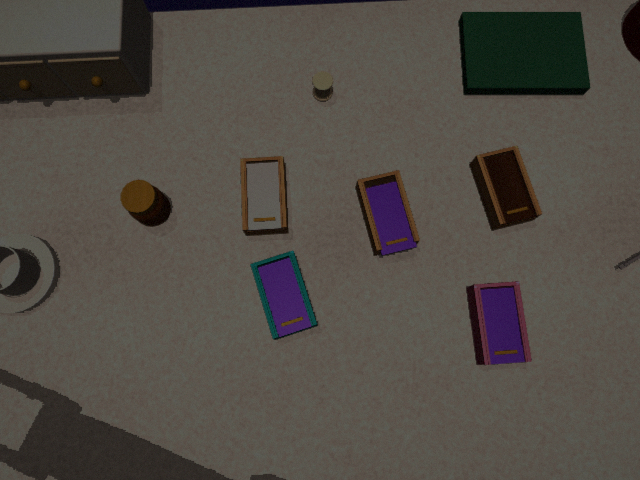

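View pics/scene0.png

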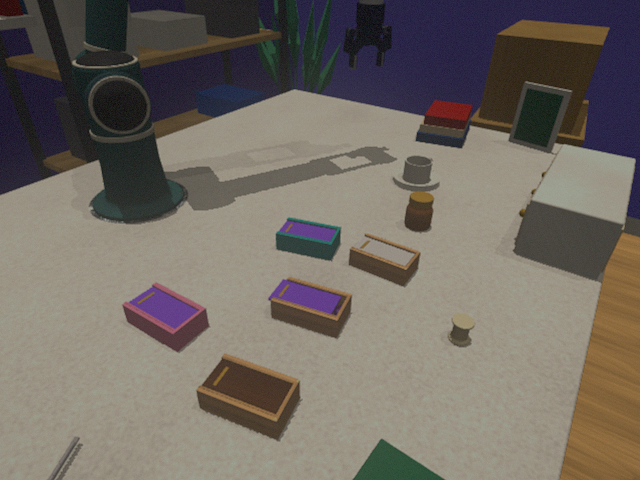

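The top view shows three violet lids: pale-wood box (388,213), turquoise box (285,295) and pink box (500,322). The pale-wood one, in the row with the white (264,195) and walnut (507,187) lids and the jar (140,200), fits the description. In the scene view it is at (310,303). Next I'll measure it and confirm with one crop.

```bash
cat > h.py <<'E'
import numpy as np,cv2
from scipy.spatial.transform import Rotation as R
from workcell import bot
def ray(n,uv,z):
    p=bot.camera_params(n); Rm=R.from_euler('xyz',p['rotation']).as_matrix()
    uv=np.atleast_2d(uv).astype(float)
    d=(Rm@np.linalg.inv(p['mtx'])@np.c_[uv,np.ones(len(uv))].T).T
    return p['origin']+d*((z-p['origin'][2])/d[:,2])[:,None]
def meas(n,img,box):
    hsv=cv2.cvtColor(img,cv2.COLOR_BGR2HSV)
    x0,y0,x1,y1=box
    roi=np.zeros(hsv.shape[:2],np.uint8);roi[y0:y1,x0:x1]=255
    vio=cv2.inRange(hsv,(120,110,60),(150,255,255))&roi
    c=max(cv2.findContours(cv2.morphologyEx(vio,cv2.MORPH_CLOSE,np.ones((9,9))),0,2)[0],key=cv2.contourArea)
    w=ray(n,c[:,0],36)[:,:2]
    m=np.zeros_like(roi);cv2.drawContours(m,[c],-1,255,-1)
    st=cv2.inRange(hsv,(8,100,60),(32,255,255))&cv2.erode(m,np.ones((3,3)))
    ys,xs=np.nonzero(st); s=ray(n,np.c_[xs,ys],36)[:,:2]
    return cv2.minAreaRect(w.astype(np.float32)),w,s,c
E
python3 - <<'E'
from h import *
for n,b in(("top",(345,160,425,265)),("scene",(262,270,360,335))):
    im=cv2.imread(f"pics/{n}0.png"); r,w,s,c=meas(n,im,b)
    print(n,'rect',r,'corners',cv2.boxPoints(r).round(1).tolist())
    if len(s): 
        l=cv2.minAreaRect(s.astype(np.float32)); print('stripe',len(s),s.mean(0),l)
    if n=="top":
        cv2.drawContours(im,[c],-1,(0,255,0),1); cv2.imwrite("pics/crop.png",cv2.resize(im[150:270,330:450],None,fx=5,fy=5,interpolation=0))
E
```

```text
top rect ((574.4109497070312, -99.04055786132812), (111.26808166503906, 55.896820068359375), 10.872875213623047) corners [[514.5, -82.0999984741211], [525.0, -137.0], [634.2999877929688, -116.0], [623.7999877929688, -61.099998474121094]]
stripe 55 [ 535.2935495  -106.00534882] ((535.245849609375, -106.21168518066406), (4.0520710945129395, 32.48670959472656), 10.321003913879395)
scene rect ((576.8916015625, -95.97169494628906), (117.90608978271484, 53.90217971801758), 14.971820831298828) corners [[513.0, -85.19999694824219], [526.9000244140625, -137.1999969482422], [640.7999877929688, -106.80000305175781], [626.9000244140625, -54.70000076293945]]
stripe 25 [ 535.4162482  -106.22430854] ((535.497802734375, -106.17053985595703), (3.430858612060547, 30.230154037475586), 9.799053192138672)
```

View pics/crop.png

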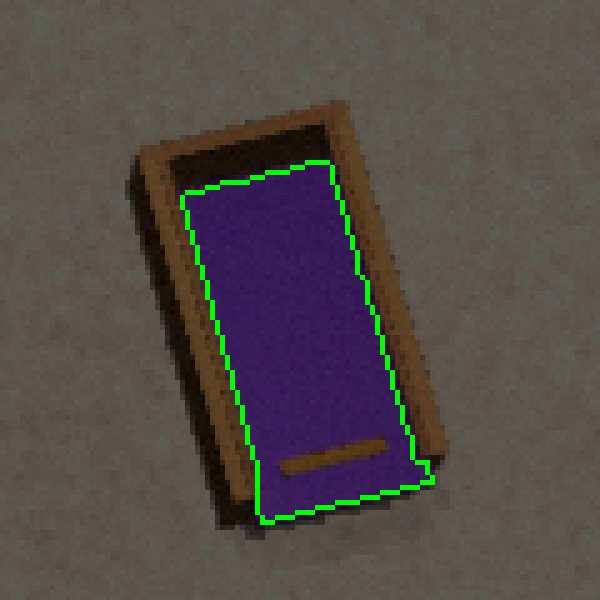

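The crop shows the pale-wood box with the violet lid slightly ajar, and its stripe at about (397,242) in the full picture. The lid centre is about (574.6,-98.8) with yaw about 10.5°. Rectangle size (111×56) and stripe offset (40 mm) match the description, and the two views agree. Going above it now.

```bash
cat >> h.py <<'E'
def go(p,yaw):
    s=bot.observe(); Rm=R.from_euler('xyz',s['tool_rot']); T=R.from_euler('xyz',[np.pi,0,yaw])
    print(s['time_s'],s['position'].round(1),s['tool_rot'].round(3),s['contact_force'].round(1),s['opening'])
    print('shift',(Rm.inv().apply(np.array(p)-s['position'])/50).round(3),'turn',(np.degrees((Rm.inv()*T).as_rotvec())/10).round(3))
E
python3 -c "
from h import *
go([576,-98.5,120],1.755)"
```

```text
0.1 [284.  611.5 198.9] [-3.14  -0.     2.707] [-0.1 -0.1 -0.5] 85.3306485517189
shift [-11.279 -10.416   1.598] turn [-1.100e-02  5.000e-03  5.453e+00]
```

```bash
python3 -m creep '[-0.8,-0.75,0,0,0,0.4, -1.6,-1.5,0,0,0,0.8, -2.5,-2.3,0,0,0,1.2, -3.4,-3.1,0,0,0,1.6, -4.3,-3.9,0,0,0,2.0]' -1; python3 -c "
from h import *
go([576,-98.5,120],1.755)"
```

```text
time_s: 0.72
position: [397.4, 342.8, 199.6]
tool_rot: [-3.141, 0.0, 2.356]
contact_force: [1.0, 0.2, -0.3]
opening: 0.3
grip_force: 0.0
0.725 [397.4 342.8 199.6] [-3.141  0.     2.356] [ 1.   0.2 -0.3] 0.25561742480752614
shift [-8.768 -3.712  1.596] turn [-3.000e-03  2.000e-03  3.443e+00]
```

```bash
python3 -m creep '[-1.0,-0.4,0,0,0,0.4, -2.0,-0.8,0,0,0,0.8, -3.0,-1.3,0,0,0,1.2, -4.0,-1.7,0,0,0,1.6, -5.0,-2.1,0,0,0,2.0]' -1; python3 -c "
from h import *
go([576,-98.5,120],1.755)"
```

```text
time_s: 1.35
position: [500.2, 92.2, 199.8]
tool_rot: [-3.141, -0.0, 2.006]
contact_force: [1.1, 0.7, -0.1]
opening: 0.2
grip_force: 0.0
1.35 [500.2  92.2 199.8] [-3.141 -0.     2.006] [ 1.1  0.7 -0.1] 0.1649692920855898
shift [-4.097 -0.234  1.595] turn [-1.00e-03 -1.00e-03  1.44e+00]
```

```bash
python3 -m creep '[-1.0,-0.1,0.4,0,0,0.4, -2.1,-0.1,0.8,0,0,0.8, -3.2,-0.2,1.2,0,0,1.2, -4.1,-0.23,1.6,0,0,1.44, -4.1,-0.23,1.6,0,0,1.44]' -1; python3 -c "
from h import *
go([576,-98.5,60],1.755)"
```

```text
time_s: 1.98
position: [575.5, -99.2, 117.3]
tool_rot: [-3.137, -0.001, 1.753]
contact_force: [-0.3, 0.6, 0.3]
opening: -0.3
grip_force: 0.0
1.975 [575.5 -99.2 117.3] [-3.137e+00 -1.000e-03  1.753e+00] [-0.3  0.6  0.3] -0.3432534648877109
shift [0.01  0.018 1.147] turn [-0.024 -0.007 -0.009]
```

```bash
python3 -m creep '[0,0,0.5,0,0,0, 0,0,1.0,0,0,0, 0,0,1.3,0,0,0, 0,0,1.45,0,0,0, 0,0,1.45,0,0,0]' -1; python3 -m creep '[0,0,0.03,0,0,0, 0,0,0.05,0,0,0, 0,0,0.07,0,0,0, 0,0,0.09,0,0,0, 0,0,0.09,0,0,0]' -1; python3 -c "
from h import *
cv2.imwrite('pics/w1.png',bot.grab_frame('wrist'))"
```

```text
time_s: 2.6
position: [576.5, -96.2, 47.6]
tool_rot: [-3.141, -0.0, 1.758]
contact_force: [-0.1, -0.3, -0.3]
opening: 0.3
grip_force: 0.0
time_s: 3.22
position: [576.5, -96.6, 43.0]
tool_rot: [-3.141, -0.0, 1.757]
contact_force: [0.6, 0.6, 0.8]
opening: -0.2
grip_force: 0.0
```

View pics/w1.png

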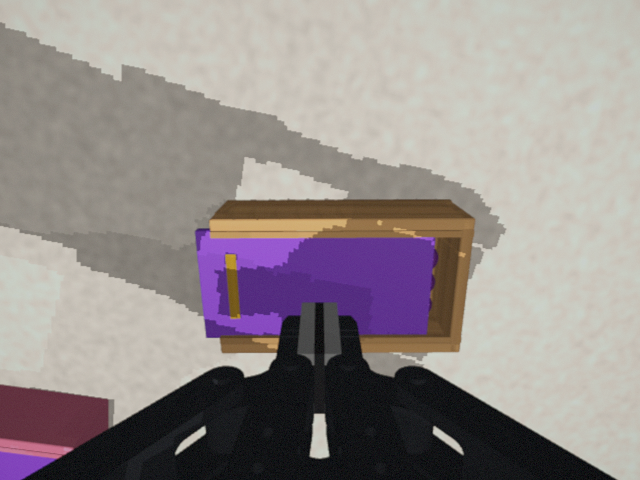

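The wrist view shows the shut tips at about (320,305) over the violet lid, clear of the side walls and aligned with the box. Pressing down in small steps.

```bash
python3 -m creep '[0.03,0,0.04,0,0,0, 0.03,0,0.08,0,0,0, 0.03,0,0.11,0,0,0, 0.03,0,0.14,0,0,0, 0.03,0,0.14,0,0,0]' -1; python3 -m creep '[0,0,0.01,0,0,0, 0,0,0.02,0,0,0, 0,0,0.03,0,0,0, 0,0,0.03,0,0,0, 0,0,0.03,0,0,0]' -1
```

```text
time_s: 3.9
position: [576.2, -95.1, 35.9]
tool_rot: [-3.141, -0.0, 1.757]
contact_force: [-0.6, -0.4, 0.5]
opening: 0.2
grip_force: 0.0
time_s: 4.53
position: [576.3, -95.2, 34.6]
tool_rot: [3.142, 0.0, 1.757]
contact_force: [0.5, -0.0, 0.1]
opening: 0.0
grip_force: 0.0
```

```bash
python3 -m creep '[-0.03,0,0,0,0,0, -0.06,0,0.01,0,0,0, -0.06,0,0.02,0,0,0, -0.06,0,0.03,0,0,0, -0.06,0,0.03,0,0,0]' -1
```

```text
time_s: 5.15
position: [576.8, -98.0, 32.9]
tool_rot: [-3.141, -0.0, 1.757]
contact_force: [0.2, -0.3, 0.1]
opening: -0.2
grip_force: 0.0
```

```bash
python3 -m creep '[0,0,0.01,0,0,0, 0,0,0.02,0,0,0, 0,0,0.03,0,0,0, 0,0,0.04,0,0,0, 0,0,0.04,0,0,0]' -1; python3 -c "
from h import *
cv2.imwrite('pics/w2.png',bot.grab_frame('wrist')[180:400,160:500])"
```

```text
time_s: 5.78
position: [576.8, -98.1, 31.0]
tool_rot: [-3.141, -0.0, 1.757]
contact_force: [0.6, -0.8, 0.0]
opening: -0.1
grip_force: 0.0
```

View pics/w2.png

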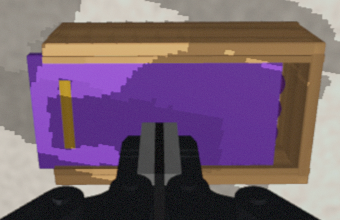

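The tips are over the lid (about (320,305) in the full frame) but there is still no contact force. The height reading must be a few mm off, so I'll continue down slowly.

```bash
python3 -m creep '[0,0,0.01,0,0,0, 0,0,0.02,0,0,0, 0,0,0.03,0,0,0, 0,0,0.04,0,0,0, 0,0,0.04,0,0,0]' -1; python3 -c "
from h import *
s=bot.observe();print(s['contact_force'],s['tau'].round(2),s['ft_torque'])"
```

```text
time_s: 6.45
position: [576.8, -98.1, 29.0]
tool_rot: [-3.141, -0.0, 1.757]
contact_force: [-0.5, 0.7, 0.2]
opening: -0.0
grip_force: 0.0
[-0.52706869  0.65104442  0.15086115] [ -0.   -45.27 -30.83  -0.    -0.     0.  ] [-0.00049347  0.01487214 -0.01434977]
```

```bash
python3 -m creep '[0,0,0.01,0,0,0, 0,0,0.02,0,0,0, 0,0,0.03,0,0,0, 0,0,0.04,0,0,0, 0,0,0.04,0,0,0]' -1; python3 -c "
from h import *
cv2.imwrite('pics/s2.png',cv2.resize(bot.grab_frame('scene')[220:345,240:390],None,fx=4,fy=4))"
```

```text
time_s: 7.08
position: [576.8, -98.1, 27.0]
tool_rot: [-3.141, -0.0, 1.757]
contact_force: [0.2, 1.4, -0.5]
opening: 0.1
grip_force: 0.0
```

View pics/s2.png

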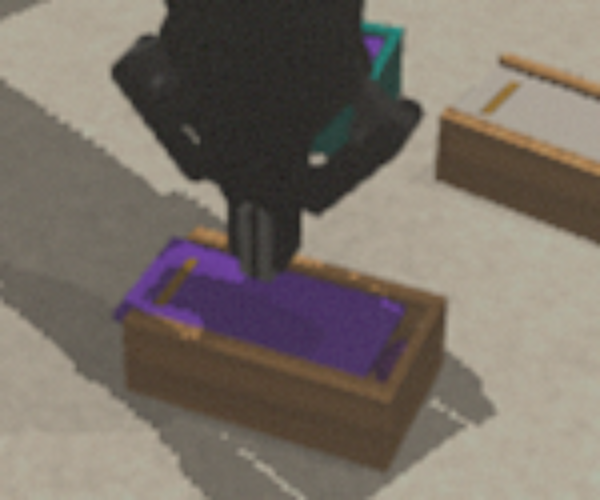

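The tips show at crop (262,275), i.e. full frame (305.5,289), a bit above or beyond the lid centre. I'll check the tip's actual height and position from its ray.

```bash
python3 - <<'E'
from h import *
for z in(27,36,42,48): print(z,ray('scene',(305.5,289),z).round(1))
p=bot.camera_params('scene');Rm=R.from_euler('xyz',p['rotation']).as_matrix()
for q in([577,-98,36],[577,-98,42],[577,-98,48],[574.6,-98.8,36]):
    c=p['mtx']@Rm.T@(np.array(q)-p['origin']);print(q,(c[:2]/c[2]).round(1))
im=bot.grab_frame('top'); cv2.imwrite('pics/t2.png',cv2.resize(im[140:270,320:450],None,fx=4,fy=4))
p=bot.camera_params('wrist');T=p['T_tool_cam'];c=p['mtx']@np.linalg.inv(T)[:3]@[0,0,0,1];print('tcp in wrist',c[:2]/c[2],c[2])
E
```

```text
27 [[558.7 -73.8  27. ]]
36 [[564.9 -82.5  36. ]]
42 [[569.  -88.3  42. ]]
48 [[573.1 -94.1  48. ]]
[577, -98, 36] [306.  296.5]
[577, -98, 42] [306.  293.8]
[577, -98, 48] [306.  291.1]
[574.6, -98.8, 36] [304.6 296.2]
tcp in wrist [317.82149802 289.33189448] 190.26972168543537
```

View pics/t2.png

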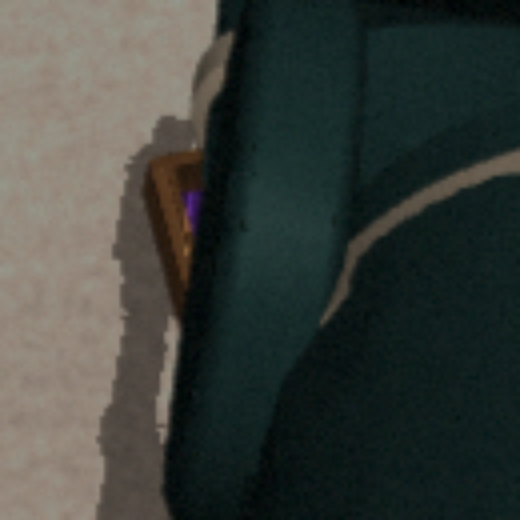

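The top view is blocked by the arm. In the scene view the tip row (289) corresponds to about 48–52 mm above the table, so the tips really are still 10 mm or more above the lid. Continuing down in small steps.

```bash
python3 -m creep '[0,0,0.01,0,0,0, 0,0,0.02,0,0,0, 0,0,0.03,0,0,0, 0,0,0.04,0,0,0, 0,0,0.05,0,0,0]' -1 | sed -n '1,4p'; python3 -m creep '[0,0,0.01,0,0,0, 0,0,0.02,0,0,0, 0,0,0.03,0,0,0, 0,0,0.04,0,0,0, 0,0,0.05,0,0,0]' -1| sed -n '1,4p'
```

```text
time_s: 7.8
position: [576.9, -98.1, 24.5]
tool_rot: [-3.142, -0.0, 1.757]
contact_force: [-1.2, 0.6, 0.0]
time_s: 8.43
position: [576.9, -98.1, 22.0]
tool_rot: [-3.142, 0.0, 1.757]
contact_force: [0.7, 0.1, -0.6]
```

```bash
python3 -c "
from h import *
a=cv2.resize(bot.grab_frame('scene')[230:330,260:360],None,fx=4,fy=4);b=cv2.resize(bot.grab_frame('wrist')[200:360,200:360],None,fx=2.5,fy=2.5)
cv2.imwrite('pics/s3.png',np.hstack([a,b]))"
```

```text
(no output)
```

View pics/s3.png

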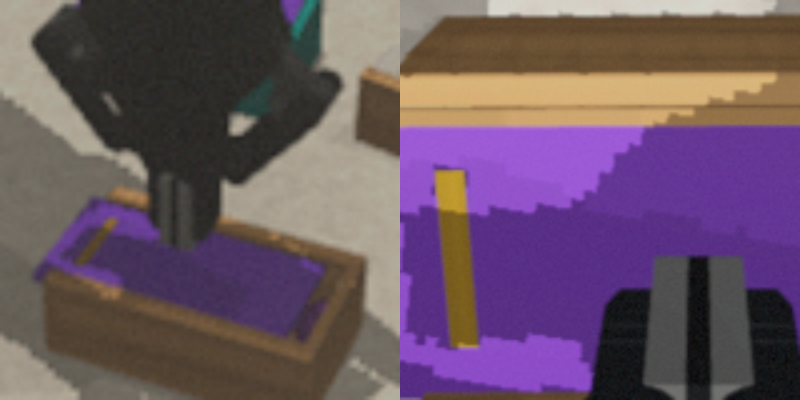

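The tips are now at scene (305,292), moving steadily toward the lid (centre row about 296) and still above it. Continuing.

```bash
for i in 1; do python3 -m creep '[0,0,0.01,0,0,0, 0,0,0.02,0,0,0, 0,0,0.03,0,0,0, 0,0,0.04,0,0,0, 0,0,0.05,0,0,0]' -1 | sed -n '1,4p'; done; python3 -m creep '[0,0,0.01,0,0,0, 0,0,0.02,0,0,0, 0,0,0.03,0,0,0, 0,0,0.04,0,0,0, 0,0,0.04,0,0,0]' -1| sed -n '1,4p'
```

```text
time_s: 9.15
position: [576.9, -98.1, 19.6]
tool_rot: [3.142, 0.0, 1.757]
contact_force: [-0.1, 0.2, -0.7]
time_s: 9.78
position: [576.8, -98.1, 17.5]
tool_rot: [-3.141, -0.0, 1.757]
contact_force: [0.3, 0.2, 0.0]
```

```bash
python3 -m creep '[0,0,0.01,0,0,0, 0,0,0.02,0,0,0, 0,0,0.03,0,0,0, 0,0,0.04,0,0,0, 0,0,0.04,0,0,0]' -1| sed -n '1,4p'
```

```text
time_s: 10.4
position: [576.8, -98.1, 15.5]
tool_rot: [-3.141, -0.0, 1.757]
contact_force: [-0.3, 0.3, -0.2]
```

```bash
python3 -m creep '[0,0,0.01,0,0,0, 0,0,0.02,0,0,0, 0,0,0.03,0,0,0, 0,0,0.04,0,0,0, 0,0,0.04,0,0,0]' -1| sed -n '1,4p'
```

```text
time_s: 11.02
position: [576.8, -98.1, 13.5]
tool_rot: [-3.142, -0.0, 1.757]
contact_force: [0.1, -0.9, 0.3]
```

```bash
python3 -m creep '[0,0,0.01,0,0,0, 0,0,0.02,0,0,0, 0,0,0.03,0,0,0, 0,0,0.04,0,0,0, 0,0,0.04,0,0,0]' -1| sed -n '1,4p'; python3 -c "
from h import *
a=cv2.resize(bot.grab_frame('scene')[230:330,260:360],None,fx=4,fy=4);b=cv2.resize(bot.grab_frame('wrist')[200:360,200:360],None,fx=2.5,fy=2.5)
cv2.imwrite('pics/s4.png',np.hstack([a,b]))"
```

```text
time_s: 11.65
position: [576.8, -98.1, 11.5]
tool_rot: [-3.141, -0.0, 1.757]
contact_force: [0.0, 0.5, 0.1]
```

View pics/s4.png

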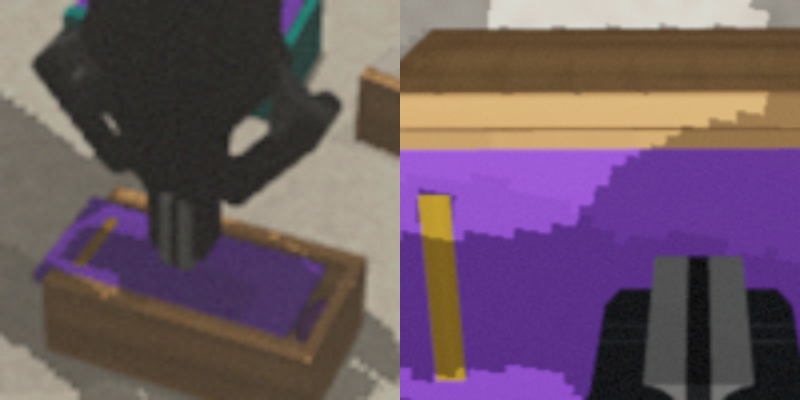

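The tips are now at scene (305,297), which matches the lid-surface row, and they stay centred across the lid in the wrist view. Contact should be close.

```bash
python3 -m creep '[0,0,0.01,0,0,0, 0,0,0.02,0,0,0, 0,0,0.03,0,0,0, 0,0,0.04,0,0,0, 0,0,0.04,0,0,0]' -1| sed -n '1,4p'
```

```text
time_s: 12.38
position: [576.8, -98.1, 9.5]
tool_rot: [-3.142, -0.0, 1.757]
contact_force: [-0.4, 0.4, 0.1]
```

```bash
python3 -m creep '[0,0,0.01,0,0,0, 0,0,0.02,0,0,0, 0,0,0.03,0,0,0, 0,0,0.03,0,0,0, 0,0,0.03,0,0,0]' -1| sed -n '1,4p'
```

```text
time_s: 13.0
position: [576.9, -98.1, 8.1]
tool_rot: [-3.142, 0.0, 1.757]
contact_force: [-0.8, -0.1, 0.7]
```

```bash
python3 -m creep '[0,0,0.01,0,0,0, 0,0,0.02,0,0,0, 0,0,0.03,0,0,0, 0,0,0.03,0,0,0, 0,0,0.03,0,0,0]' -1| sed -n '1,4p'
```

```text
time_s: 13.62
position: [576.9, -98.1, 6.6]
tool_rot: [3.142, 0.0, 1.757]
contact_force: [-0.4, 0.5, 0.3]
```

```bash
python3 -m creep '[0,0,0.01,0,0,0, 0,0,0.02,0,0,0, 0,0,0.03,0,0,0, 0,0,0.03,0,0,0, 0,0,0.03,0,0,0]' -1| sed -n '1,4p'
```

```text
time_s: 14.25
position: [576.9, -98.1, 5.1]
tool_rot: [3.142, -0.0, 1.757]
contact_force: [-0.1, 0.1, -0.9]
```

```bash
python3 -m creep '[0,0,0.01,0,0,0, 0,0,0.02,0,0,0, 0,0,0.03,0,0,0, 0,0,0.04,0,0,0, 0,0,0.04,0,0,0]' -1| sed -n '1,4p'
```

```text
time_s: 14.88
position: [578.2, -97.9, 4.8]
tool_rot: [3.139, 0.0, 1.757]
contact_force: [-1.4, 2.9, 8.6]
```

```bash
python3 -m creep '[0,0,0.01,0,0,0, 0,0,0.02,0,0,0, 0,0,0.03,0,0,0, 0,0,0.03,0,0,0, 0,0,0.03,0,0,0]' -1| sed -n '1,4p'
```

```text
time_s: 15.5
position: [579.5, -97.7, 4.8]
tool_rot: [3.137, 0.001, 1.757]
contact_force: [-2.1, 2.7, 14.5]
```

Contact: 14.5 N press (the tips reach about 30 mm less than the reported TCP). Drawing along tool −y.

```bash
python3 -m creep '[0,0,0.03,0,0,0, 0,-0.1,0.03,0,0,0, 0,-0.2,0.03,0,0,0, 0,-0.3,0.03,0,0,0, 0,-0.4,0.03,0,0,0]' -1| sed -n '1,4p'
```

```text
time_s: 16.12
position: [562.3, -101.1, 4.7]
tool_rot: [3.132, 0.001, 1.757]
contact_force: [1.4, 7.3, 17.3]
```

```bash
python3 -c "
from h import *
im=bot.grab_frame('scene');r,w,s,c=meas('scene',im,(240,255,360,335)); print('stripe',len(s),s.mean(0))"
```

```text
stripe 24 [ 520.65231868 -109.83725977]
```

The lid follows (stripe moved 15 mm). Continuing the draw.

```bash
python3 -m creep '[0.03,-0.1,0,0,0,0, 0.03,-0.2,0,0,0,0, 0.03,-0.3,0,0,0,0, 0.03,-0.4,0,0,0,0, 0.03,-0.5,0,0,0,0]' -1| sed -n '1,4p'
```

```text
time_s: 16.8
position: [538.1, -105.8, 4.7]
tool_rot: [3.131, 0.004, 1.757]
contact_force: [0.9, 1.6, 16.6]
```

```bash
python3 -m creep '[0,-0.1,0,0,0,0, 0,-0.2,0,0,0,0, 0,-0.3,0,0,0,0, 0,-0.4,0,0,0,0, 0,-0.45,0,0,0,0]' -1| sed -n '1,4p';python3 -c "
from h import *
im=bot.grab_frame('scene');r,w,s,c=meas('scene',im,(220,245,360,335)); print('stripe',len(s),s.mean(0))"
```

```text
time_s: 17.42
position: [516.5, -110.0, 4.8]
tool_rot: [3.13, 0.004, 1.757]
contact_force: [5.3, 4.2, 12.3]
stripe 21 [ 474.52834872 -117.53314153]
```

```bash
python3 -m creep '[0,-0.04,0,0,0,0, 0,-0.08,0,0,0,0, 0,-0.12,0,0,0,0, 0,-0.15,0,0,0,0, 0,-0.15,0,0,0,0]' -1| sed -n '1,4p';python3 -c "
from h import *
im=bot.grab_frame('scene');r,w,s,c=meas('scene',im,(220,245,360,335)); print('stripe',len(s),s.mean(0))"
```

```text
time_s: 18.1
position: [510.9, -111.8, 4.8]
tool_rot: [3.127, 0.005, 1.757]
contact_force: [6.1, 1.7, 11.8]
stripe 21 [ 474.56681338 -117.83648018]
```

The lid is at its hard stop: the stripe held still while the tips slipped. Lifting straight off.

```bash
python3 -m creep '[0,0,-0.1,0,0,0, 0,0,-0.3,0,0,0, 0,0,-0.8,0,0,0, 0,0,-1.4,0,0,0, 0,0,-2.0,0,0,0]' -1| sed -n '1,4p'; python3 -m creep '[0.6,0,-0.5,0,0,0, 1.5,0,-1.0,0,0,0, 2.5,0,-1.0,0,0,0, 3.5,0,-1.0,0,0,0, 3.5,0,-1.0,0,0,0]' -1| sed -n '1,4p';python3 -c "
from h import *
im=bot.grab_frame('scene');r,w,s,c=meas('scene',im,(220,245,360,335)); print('stripe',len(s),s.mean(0))
im=bot.grab_frame('top');r,w,s,c=meas('top',im,(345,160,440,320));print(r,s.mean(0));cv2.imwrite('pics/t3.png',im)"
```

```text
time_s: 18.77
position: [501.6, -110.3, 100.4]
tool_rot: [-3.139, -0.001, 1.757]
contact_force: [-0.6, -0.6, -0.3]
time_s: 19.4
position: [468.7, 63.9, 149.7]
tool_rot: [-3.14, -0.001, 1.762]
contact_force: [-0.3, -0.6, -0.5]
stripe 29 [ 491.69283544 -115.44780773]
((544.2314453125, -104.32102966308594), (173.3357696533203, 56.84327697753906), 10.957575798034668) [561.66083833 -96.99272245]
```

View pics/t3.png

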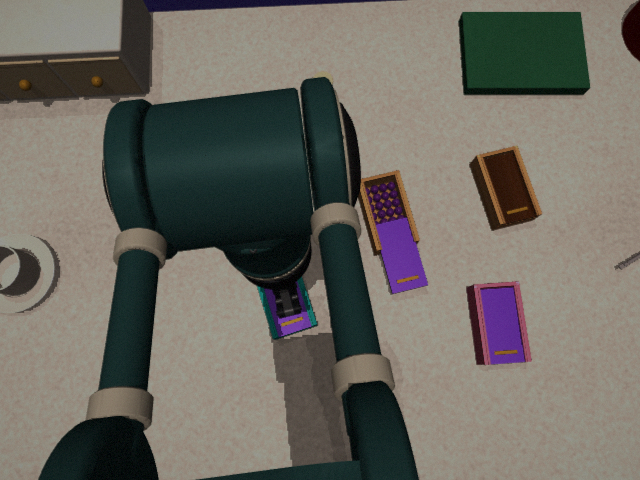

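The violet lid is fully out: its front edge is at about (408,288), its stripe at (408,280), and the beads show at (388,200). The walnut lid at (507,187) is still shut, the white box was never touched, and the gripper hangs well clear. (The last stripe figures are off because the bead colours got into the mask.) Handing in.

```bash
python3 -c "
from workcell import bot
print(bot.sign_off())"
```

```text
the job is handed in; nothing more can be done
None
```

The violet lid was drawn out to its hard stop and released, the white and dark brown lids were left shut, and the job was handed in at about 19.5 s of the 29 s allowed; sign-off returned no verdict.

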